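# Push the toddler's spoon off the tray so it drops into the pot

### The job

Three look-alike spoons lie in the lanes of the wooden tray on top of the clear acrylic box; the toddler's is the shortest of them. Slide the box's front panel aside, stand the narrow white pot on the counter close against the box front below that spoon's lane, and push the spoon along and over the edge, never lifting it, so that it drops bowl-down into the pot and stays standing there. Leave the other two spoons, the plate, the blue cups, the red spoon and the fork where they are, and leave the pot upright on the counter.

Things in the scene. Friction and masses are not known exactly. Their poses are not given: they have to be found in the camera images.
- tray: Clear acrylic box, fixed, its top a wooden tray (all sizes in mm): 205 deep (x), 125 wide (y), tray floor 85 above the counter. Origin: counter level under the middle of the FRONT edge (far from the robot); x out of the front, y along it, z up; the box covers x -205 to 0. Three lanes along x, centred at y -40, 0, +40, each 30 wide between ribs 5 high, open at the back; front shut by the panel.
- panel (a joint): Clear front panel, 4 thick, 124 wide, 8 behind the front edge, its top 21 above the tray floor (106 above the counter). Value in m: 0 shut, covering tray y -62 to +62; slides to the tray's +y up to 0.130, all lanes free. At v it covers y -62+v to +62+v, so it sticks out past the box's side at 87 to 106 above the counter. Stays where left; needs about 1.5 N.
- panel_knob (a point): Top of the wooden knob on the panel's upper edge: upright cylinder 16 across, 24 high (106 to 130 above the counter), at y = -50 mm + v of the tray, 8 behind the front edge. This point is the centre of its top.
- spoon_short: The toddler's spoon, the shortest, 115 long; steel bowl 34 long, 24 wide, 7 high, then white handle 14 wide, 15 high, square end. Lies in one of the lanes, bowl to the front edge; heavy bowl. Origin: underside, 30 behind the bowl's tip, about the balance point; x along the spoon to the bowl, z up. Its handle end is 85 behind the origin.
- spoon_short_tip (a point): Tip of the short spoon's bowl, mid-thickness.
- spoon_mid: Look-alike spoon, 137 long; steel bowl 34 long, 24 wide, 7 high, then white handle 14 wide, 15 high, square end. Lies in one of the lanes, bowl to the front edge; heavy bowl. Origin: underside, 30 behind the bowl's tip, about the balance point; x along the spoon to the bowl, z up.
- spoon_long: Look-alike spoon, 159 long; steel bowl 34 long, 24 wide, 7 high, then white handle 14 wide, 15 high, square end. Lies in one of the lanes, bowl to the front edge; heavy bowl. Origin: underside, 30 behind the bowl's tip, about the balance point; x along the spoon to the bowl, z up.
- pot: White ceramic rectangular pot, open at the top, 56 (x) by 46 (y), 80 high, walls and floor 4 thick, 0.35 kg, standing loose on the counter. Its long side should run along the tray's x. Origin: centre of the underside, z up.
- cups: Bystander: tower of upturned blue stacking cups, 68 across at the foot, 72 high. Origin: centre of the underside.
- plate: Bystander: white ceramic plate, 144 across, 18 high. Origin: centre of the underside.
- red_spoon: Bystander: red plastic spoon lying on the counter, 120 long. Origin: underside, near its middle; x along it.
- fork: Bystander: small steel fork lying on the counter, 117 long, 22 wide, 6 high. Origin: underside, near its middle; x along it.

How it is judged (in metres and radians):
At the end, for the whole second after the job is handed in: The short spoon stands bowl-down in the pot: its tip inside the pot and within 25 mm of the pot's underside height, leaning less than 40 degrees; the pot stands upright on the counter; both at rest; the other spoons, plate, cups, red spoon and fork within 20 mm of where they started (x of spoon_short_tip in the frame of pot between -0.026 and 0.026 m and y of spoon_short_tip in the frame of pot between -0.021 and 0.021 m and z of spoon_short_tip in the frame of pot between 0 and 0.025 m and angle between spoon_short's own x axis and vertical above 2.45 rad and angle between pot's own z axis and vertical below 0.08 rad and height (world z) of pot between -0.004 and 0.004 m and linear speed of each of spoon_short, pot below 0.02 m/s and distance of each of spoon_mid, spoon_long, plate, cups, red_spoon, fork from where it was at the start of the episode below 0.02 m); the robot touches nothing.
It fails at once if the short spoon is lifted (more than 25 mm above the tray floor) (height (world z) of spoon_short above 0.11 m).
It fails at once if another spoon in the tray is disturbed (moved over 20 mm) (distance of any of spoon_mid, spoon_long from where it was at the start of the episode above 0.02 m).
It fails at once if the plate, cups, red spoon or fork is disturbed (moved over 20 mm) (distance of any of plate, cups, red_spoon, fork from where it was at the start of the episode above 0.02 m).
It also fails if it takes over 58 s, if anything falls off the work surface, if the arm or the gripper's body presses on something with over 40 N, if the wrist force passes 120 N, or if a joint passes its speed limit or range.

### The arm

A 6-joint arm with a two-finger parallel gripper is mounted at the origin on the work surface. World frame = base frame: x ahead of the robot, y to its left, z up, the work surface at z = 0. Lengths are in mm, angles in rad, forces in N, time in s.
With the tool pointing down it reaches from about 275 to 750 mm from the base axis. Payload 10.2 kg.
Tool frame: the origin (TCP) lies between the finger pads; the fingertips stand 11 mm ahead of it and the grasp point (between the pads) lies 8 mm behind it (ctrl.nose_length is the distance from the TCP to the fingertips, in mm); x points along the fingers, y is the direction in which the jaws open and shut, and the axes are right-handed (so a half turn about x gives the same grasp; the last joint's range is limited). The gripper opens to 85 mm and grips with 20 to 120 N. Pads are 22 mm wide; open, the fingers measure 114 mm over their backs; the gripper's body (76 mm by 85 mm) begins 54 mm behind the grasp point. The pads swing forward as they close: fully open they stand 13 mm farther back than shut.
Start: joints at [1.016, 0.313, 1.498, -0, 1.331, -0.223], TCP at [171.029, 496.367, 242.294] pointing down, gripper open.
Joint ranges: [-2.94, 2.94], [-0.97, 2.17], [0.19, 2.56], [-1.23, 4.37], [0.02, 3.11], [-2.88, 2.88]. Speed limits (rad/s): [2.39, 2.39, 3.01, 3.14, 3.14, 3.14].

### API

Orientations are given as a unit quaternion [w, x, y, z].
In Python, from rig import ctrl, capture, ticket gives the robot as it stands.
- The arm moves only by the tool step_arm, never from a script. Its argument "commands" is a list of rows, each a list of 2 entries, a list of its own where there are three numbers: the shift along the world's x, y, z normalised to -1 to 1, where 1 is 0.04 m, then the turn about the world's z normalised to -1 to 1, where 1 is 180 degrees. A call has 1 to 5 rows; each row shifts and turns the commanded pose from where the row before left it; what a row does not reach is not made up. A row lasts 1/10 s, in which the tool goes at most 50 mm and 8.59 degrees, less where a joint would pass 70% of its speed; a pose out of reach is approached as far as the arm can. A call with a number of a shift or a turn outside -1 to 1 is refused whole. A call with a gripper value outside its range is refused whole. "gripper" is the closure, from -1 (fully open) to 1 (shut), so that 0 is half open, set as the call begins (left out, the last holds). The fingers move at their own pace and stop on an object; "force" is the grip in N (left out, the last holds). Time passes only in rows, so rows that do not move let the fingers close. It gives the time, the measured TCP pose, the force and the opening at its end, in the units of the state.
- ctrl.sense(): the state, without advancing time (a new reading comes with each control period).
- capture(name): name is "scene" or "top" or "wrist"; returns a dict with "image" (420x560x3 uint8, blue, green, red), "fov_y" (degrees; the focal length in pixels is half the picture's height over the tangent of half this angle, whatever the lens; pixels are square), "cx", "cy" (the principal point, pixels), "k1" (the pictures are not rectified: a ray, as slopes to the right and down, at radius r is drawn at 1 + k1 r^2 times it, then the intrinsics apply), "origin" and "orientation" of the camera in the world. Camera axes: x right, y down, z forward; pixel columns grow to the right and rows downward; lengths in mm; the calibration is good to about 2 mm. A picture is of the moment at which its call begins. There is no depth.
- ticket.finish_job(): hands the job in, once; it reports no verdict.
The state is a dict: "time_s": time; "joints": joint angles; "dq": joint speeds; "tau": joint torques, N m; "eef_pos": TCP position; "ee_rot": TCP orientation; "force": force on the tool from outside, world axes, zero at the start; "wrist_torque": the same for the moment, N m; "grip_width": opening from 0.0 (shut) to 1.0 (fully open).
Only numpy, scipy, OpenCV 4.12 (cv2) and the standard library are available. Lean on these libraries where they do the work, as an engineer would, in place of code of your own. Each camera call takes 0.05 s, during which the arm holds its last target.

## Working session

There is one attempt and no reset: what is moved stays moved. The work goes in short steps, Python scripts to look and compute and a tool call to move; the robot and the scene stay as the last step left them, time stands still between calls to the robot, and variables do not carry over. Pictures are saved under pics/ and viewed, and the job is handed in when it is done.

Besides the shell and the picture viewer there is one more tool, called after "Request:" by a JSON object that holds its "op" and its "data". step_arm: Moves the arm, as the interface text tells. Its arguments: {"type":"object","properties":{"commands":{"type":"array","items":{"type":"array"}},"gripper":{"type":"number"},"force":{"type":"number"}},"required":["commands"]}

```bash
ls; mkdir -p pics; python3 - <<'E'
from rig import ctrl,capture,ticket
import cv2
print(ctrl.sense())
for n in("scene","top","wrist"):
    c=capture(n); cv2.imwrite(f"pics/{n}0.png",c["image"]); print(n,{k:v for k,v in c.items() if k!="image"})
E
```

```text
pics
{'time_s': 0.0, 'joints': array([ 1.01558146e+00,  3.13474118e-01,  1.49842081e+00, -1.10033912e-05,
        1.33101354e+00, -2.23396866e-01]), 'dq': array([ 3.55531212e-04,  1.56974085e-03,  5.69406509e-04, -8.55217555e-05,
       -9.55007729e-04,  7.47595319e-04]), 'tau': array([-1.67859071e-04, -4.12267470e+01, -2.59742492e+01, -2.01664484e-04,
        4.17350195e-03,  2.45223976e-05]), 'eef_pos': array([170.9080245 , 496.14871622, 241.72885455]), 'ee_rot': array([ 0.69722417,  0.11634515,  0.69757032, -0.11720881]), 'force': array([-0.21738633, -0.04362016,  0.33717023]), 'wrist_torque': array([ 0.00819459, -0.00881127, -0.02257991]), 'grip_width': 1.0020908503328425}
scene {'fov_y': 48.06699716036072, 'cx': 272.88643692981617, 'cy': 206.66736769546506, 'k1': -0.14867597653300071, 'origin': array([965.37438555, 404.85365327, 807.49315441]), 'orientation': array([-0.11444882,  0.34291808,  0.88394094, -0.29657556])}
top {'fov_y': 49.62079617740412, 'cx': 282.91225046786195, 'cy': 213.8492820468539, 'k1': -0.021736398739083448, 'origin': array([471.54135316,  12.90960819, 994.57943281]), 'orientation': array([-0.0599471 ,  0.71293438, -0.69623896,  0.05815697])}
wrist {'fov_y': 58.715637667963264, 'cx': 279.78720804479934, 'cy': 205.35658117869352, 'k1': -0.016519518694795513, 'origin': array([103.74533454, 520.24786533, 372.71519482]), 'orientation': array([0.11679932, 0.80578592, 0.57478148, 0.08181211])}
```

View pics/scene0.png

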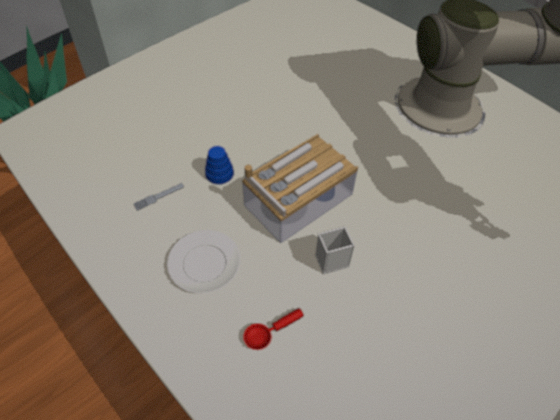

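View pics/top0.png

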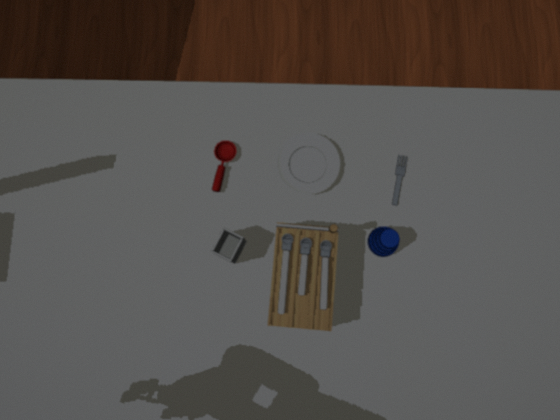

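View pics/wrist0.png

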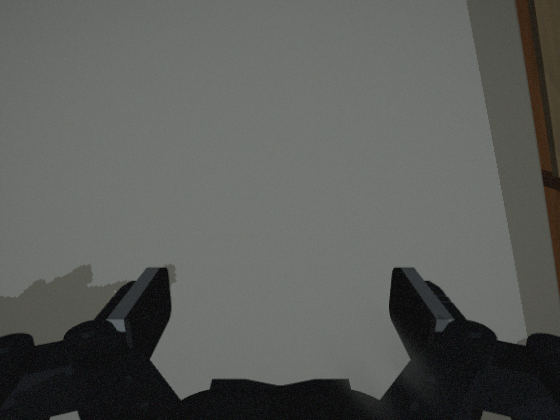

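```bash
cat > h.py <<'E'
import numpy as np,cv2
from scipy.spatial.transform import Rotation as R
def cam(c):
    f=210/np.tan(np.radians(c["fov_y"])/2); q=np.array(c["orientation"]); return f,R.from_quat(q[[1,2,3,0]]).as_matrix(),np.array(c["origin"])
def px2w(c,u,v,z):
    f,M,o=cam(c); d=np.array([(u-c["cx"])/f,(v-c["cy"])/f]); s=d.copy()
    for _ in range(20): s=d/(1+c["k1"]*(s@s))
    r=M@np.array([s[0],s[1],1]); return o+r*(z-o[2])/r[2]
def w2px(c,p):
    f,M,o=cam(c); r=M.T@(np.array(p,float)-o); s=r[:2]/r[2]; s=s*(1+c["k1"]*(s@s)); return f*s+[c["cx"],c["cy"]]
E
python3 - <<'E'
from rig import capture
from h import *
t=capture("top"); im=t["image"]; cv2.imwrite("pics/topz.png",cv2.resize(im[200:350,190:420],None,fx=3.4,fy=3.4,interpolation=cv2.INTER_CUBIC)*1)
s=capture("scene"); cv2.imwrite("pics/scz.png",cv2.resize(s["image"][120:290,190:390],None,fx=3.5,fy=3.5,interpolation=cv2.INTER_CUBIC))
print(px2w(t,230,246,80),px2w(t,307,280,85))
E
```

```text
[557.55418884 122.29635293  80.        ] [493.17862408 -33.85190178  85.        ]
```

View pics/topz.png

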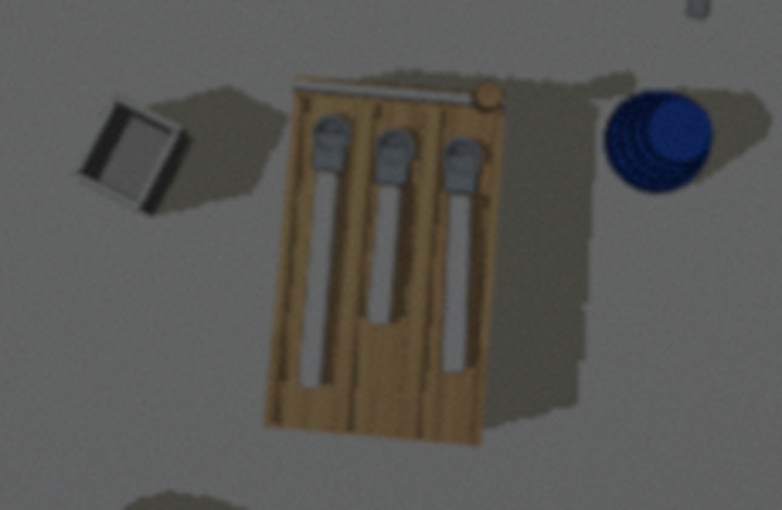

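View pics/scz.png

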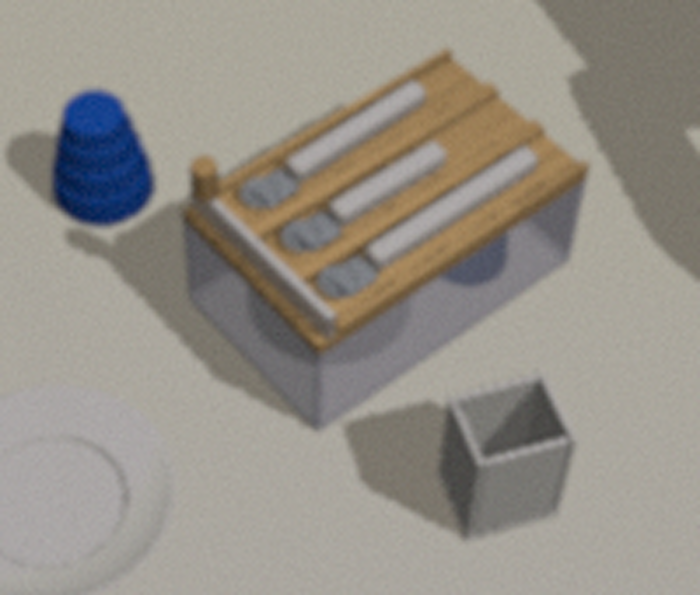

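```bash
python3 - <<'E'
from rig import capture
from h import *
t=capture("top"); s=capture("scene")
Z=lambda p,o,k:((p[0]+.5)/k+o[0]-.5,(p[1]+.5)/k+o[1]-.5)
T=lambda p,z:px2w(t,*Z(p,(190,200),3.4),z)[:2].round(1)
S=lambda p,z:px2w(s,*Z(p,(190,120),3.5),z)[:2].round(1)
print("pot scene",[S(p,80) for p in[(448,400),(542,378),(575,440),(482,462)]])
print("pot scene foot",[S(p,0) for p in[(468,537),(557,513)]])
print("pot top",[T(p,80) for p in[(117,98),(188,132),(150,213),(78,178)]])
print("tray top",[T(p,88) for p in[(295,76),(505,95),(482,443),(265,425)]])
print("tray scene",[S(p,88) for p in[(318,347),(186,213),(448,52),(588,167)]])
print("tray foot scene",[S(p,0) for p in[(318,428),(190,297),(570,260)]])
print("knob",T((488,96),130),S((203,163),130))
print("handle end top z100",[T(p,100) for p in[(311,386),(380,322),(453,371)]])
print("handle end scene",[S(p,100) for p in[(420,90),(440,150),(530,153)]])
print("tip",[T(p,89) for p in[(332,114),(396,128),(463,140)]],[S(p,89) for p in[(248,200),(285,242),(323,290)]])
E
```

```text
pot scene [array([576.9, 101.4]), array([529.4, 125.7]), array([545.7, 164.2]), array([591.4, 140.3])]
pot scene foot [array([591.5, 140. ]), array([543.5, 163.4])]
pot top [array([592.9, 135.9]), array([573.5,  92.7]), array([525. , 113.3]), array([544.6, 156.9])]
tray top [array([607.5,  29.8]), array([599.1, -94.9]), array([398. , -82.6]), array([405.2,  41.7])]
tray scene [array([608.2,  33.6]), array([599.7, -86.3]), array([394.8, -76.9]), array([402.6,  45.6])]
tray foot scene [array([604. ,  30.6]), array([596.9, -92.8]), array([401.6,  46. ])]
knob [592.4 -80.3] [590.8 -78.9]
handle end top z100 [array([428.3,  15.8]), array([465. , -22.7]), array([438.5, -64.6])]
handle end scene [array([440.2, -57.4]), array([466.1, -15.3]), array([428.9,  21.6])]
tip [array([585.2,   7.3]), array([577.8, -30.6]), array([571.6, -70.2])] [array([567.6, -69. ]), array([572.9, -31.6]), array([580.4,   7.7])]
```

```bash
python3 - <<'E'
from rig import capture,ctrl
from h import *
t=capture("top"); s=capture("scene")
q=ctrl.sense()["ee_rot"]; print(R.from_quat(q[[1,2,3,0]]).as_matrix().round(3))
for c,lab in((t,'t'),(s,'s')):
    print(lab)
    for x,y,z in[(735,-25,18),(663,-25,10),(603,-31,85),(560,129,80)]: print((x,y,z),w2px(c,(x,y,z)).round(1))
for u,v in((309,163),(309,195),(309,131),(277,163),(341,163)): print("t",px2w(t,u,v,18)[:2].round(1))
for u,v in((203,263),(165,263),(239,261),(213,231)): print("s",px2w(s,u,v,18)[:2].round(1))
cv2.imwrite("pics/plate.png",cv2.resize(t["image"][110:260,240:380],None,fx=4,fy=4,interpolation=cv2.INTER_CUBIC))
E
```

```text
[[-0.     0.326  0.945]
 [-0.     0.945 -0.326]
 [-1.    -0.    -0.   ]]
t
(735, -25, 18) [303.1 170.4]
(663, -25, 10) [302.4 203. ]
(603, -31, 85) [306.4 225.1]
(560, 129, 80) [226.7 244.7]
s
(735, -25, 18) [212.  257.3]
(663, -25, 10) [240.4 238.7]
(603, -31, 85) [259.9 198.3]
(560, 129, 80) [334.7 238. ]
t [752.3 -37.9]
t [679.7 -38.9]
t [826.8 -36.9]
t [750.6  33.2]
t [ 754. -109.]
s [756.  -26.6]
s [811.4 -76.4]
s [701.3  16.9]
s [695.2 -72.5]
```

View pics/plate.png

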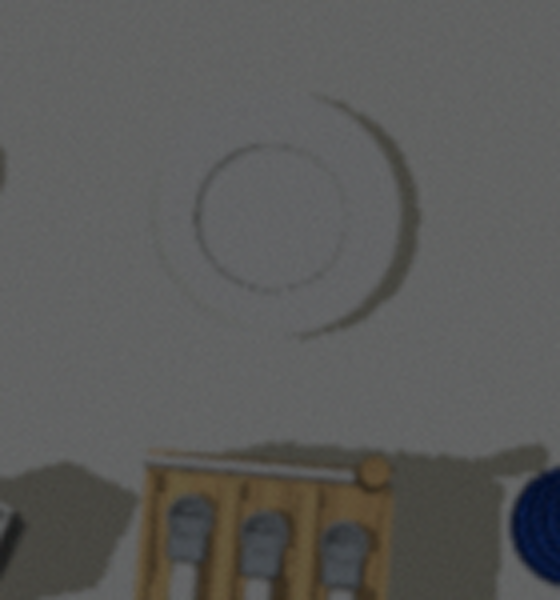

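Request:
{"op": "step_arm", "data": {"commands": [[[0.8,-0.75,0],-0.028],[[0.8,-0.75,0],0],[[0.8,-0.75,0],0],[[0.8,-0.75,0],0],[[0.8,-0.75,0],0]], "gripper": -1}}

```text
time_s: 0.95
eef_pos: [332.1, 345.0, 242.5]
ee_rot: [0.692, 0.147, 0.691, -0.147]
force: [0.7, 0.5, 0.7]
grip_width: 1.002
```

Request:
{"op": "step_arm", "data": {"commands": [[[0.8,-0.75,0],0],[[0.8,-0.75,0],0],[[0.8,-0.75,0],0],[[0.8,-0.75,0],0],[[0.8,-0.75,0],0]]}}

```text
time_s: 1.45
eef_pos: [492.1, 194.9, 242.4]
ee_rot: [0.692, 0.147, 0.692, -0.147]
force: [0.6, 0.5, 0.4]
grip_width: 0.996
```

Request:
{"op": "step_arm", "data": {"commands": [[[0.8,-0.75,0],0],[[0.8,-0.75,0],0],[[0,0,0],0],[[0,0,0],0]]}}

```text
time_s: 1.85
eef_pos: [555.1, 135.9, 241.8]
ee_rot: [0.691, 0.148, 0.692, -0.148]
force: [-0.8, -0.2, 0.4]
grip_width: 1.001
```

```bash
python3 - <<'E'
from rig import capture,ctrl
from h import *
c=capture("wrist"); cv2.imwrite("pics/w1.png",cv2.convertScaleAbs(c["image"],alpha=1.6)); 
for p in[(560,129,80),(603,-31,85)]: print(w2px(c,p))
E
```

```text
[274.04245468 196.59053906]
[128.88991408 312.67724119]
```

View pics/w1.png

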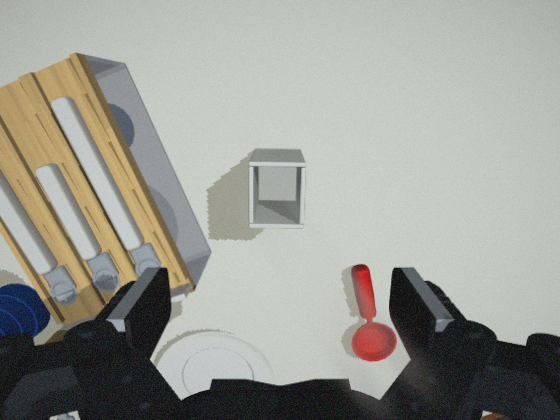

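```bash
python3 - <<'E'
from rig import capture,ctrl
from h import *
c=capture("wrist")
P=np.array([px2w(c,u,v,80)[:2] for u,v in((249.5,163.5),(305.5,164),(304.5,228.5),(249.5,228))]);print(P.round(1),P.mean(0))
a=P[2]-P[1];b=P[3]-P[0];d=P[1]-P[0]
for k in(a,b,d):print(np.linalg.norm(k),np.degrees(np.arctan2(k[1],k[0])))
q=ctrl.sense()["ee_rot"]; M=R.from_quat(q[[1,2,3,0]]).as_matrix(); print(np.degrees(np.arctan2(M[1,1],M[0,1])),ctrl.sense()["eef_pos"])
for n,p,z in(("tray corner",(192,291),88),("tray back",(79,54),88),("plate",(218,375),10)): print(n,px2w(c,*p,z).round(1))
for n,p in(("se",(50,168)),("st",(105,288))): print(n,px2w(c,*p,95).round(1))
E
```

```text
[[527.  123.2]
 [545.4 163.5]
 [595.1 141.6]
 [576.   99.9]] [560.8676504  132.04739286]
54.27099312962107 -23.828840813151263
54.254836963509085 -25.366036137985446
44.38251644020969 65.43578032242687
65.99894106266711 [554.44311668 137.09824484 242.37418633]
tray corner [605.3  32.2  88. ]
tray back [404.4  46.6  88. ]
plate [747.3 -28.6  10. ]
se [466.2 -14.5  95. ]
st [570.5 -29.8  95. ]
```

Request:
{"op": "step_arm", "data": {"commands": [[[0.22,-0.12,-0.6],0],[[0.2,-0.12,-0.9],0],[[0,0,-0.9],0],[[0,0,-0.9],0],[[0,0,-0.9],0]]}}

```text
time_s: 2.45
eef_pos: [571.1, 128.0, 73.5]
ee_rot: [0.692, 0.147, 0.691, -0.147]
force: [0.0, -0.1, -0.5]
grip_width: 1.0
```

Request:
{"op": "step_arm", "data": {"commands": [[[0,0,-0.45],0],[[0,0,0],0],[[0,0,0],0]]}}

```text
time_s: 2.75
eef_pos: [571.9, 127.5, 57.4]
ee_rot: [0.692, 0.147, 0.691, -0.147]
force: [0.5, -0.4, 0.5]
grip_width: 1.001
```

Request:
{"op": "step_arm", "data": {"commands": [[[0,0,0],0],[[0,0,0],0],[[0,0,0],0],[[0,0,0],0],[[0,0,0],0]], "gripper": 1, "force": 40}}

```text
time_s: 3.25
eef_pos: [572.2, 126.8, 57.3]
ee_rot: [0.692, 0.147, 0.691, -0.147]
force: [-2.2, 0.8, 6.6]
grip_width: 0.538
```

Request:
{"op": "step_arm", "data": {"commands": [[[0,0,0],0],[[0,0,0],0],[[0,0,0],0]]}}

```text
time_s: 3.55
eef_pos: [572.3, 126.8, 57.3]
ee_rot: [0.692, 0.147, 0.691, -0.147]
force: [-1.7, -0.6, 6.3]
grip_width: 0.531
```

Request:
{"op": "step_arm", "data": {"commands": [[[0,0,0.5],0],[[0,0,0.9],0],[[0,0,0.9],0],[[0,0,0.7],0],[[0,0,0],0]]}}

```text
time_s: 4.05
eef_pos: [573.2, 126.8, 180.0]
ee_rot: [0.694, 0.148, 0.689, -0.147]
force: [0.6, 0.5, -3.5]
grip_width: 0.534
```

Request:
{"op": "step_arm", "data": {"commands": [[[0.425,-0.8,0],0.0385],[[0.425,-0.8,0],0.0385],[[0.425,-0.8,0],0.0385],[[0.425,-0.8,0],0],[[0.425,-0.8,0],0]]}}

```text
time_s: 4.55
eef_pos: [656.7, -34.5, 174.0]
ee_rot: [0.706, 0.02, 0.708, -0.02]
force: [-0.1, -0.7, -2.8]
grip_width: 0.53
```

Request:
{"op": "step_arm", "data": {"commands": [[[0,0,0],0],[[0,0,0],0]]}}

```text
time_s: 4.75
eef_pos: [656.2, -33.6, 174.0]
ee_rot: [0.706, 0.021, 0.708, -0.02]
force: [-0.3, 0.7, -2.4]
grip_width: 0.531
```

```bash
python3 - <<'E'
from rig import capture,ctrl
from h import *
for n in("wrist","scene"):
    c=capture(n); cv2.imwrite(f"pics/{n}2.png",cv2.convertScaleAbs(c["image"],alpha=1.5)); 
q=ctrl.sense()["ee_rot"]; M=R.from_quat(q[[1,2,3,0]]).as_matrix(); print(np.degrees(np.arctan2(M[1,1],M[0,1])),ctrl.sense()["eef_pos"])
E
```

```text
86.78503605717617 [656.20566351 -32.28469636 175.11708325]
```

View pics/wrist2.png

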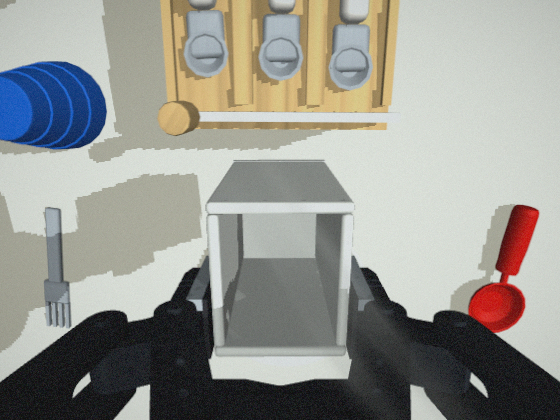

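View pics/scene2.png

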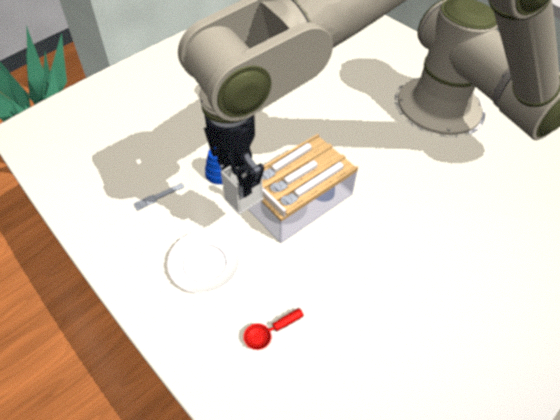

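```bash
python3 - <<'E'
from rig import capture,ctrl
from h import *
c=capture("wrist")
f=lambda u,v,z:px2w(c,u,v,z)[:2].round(1)
print("front edge",f(168,128,88),f(387,130,88),"knob",f(178,117,130),"tip",f(281,79,88),f(207,76,88),f(350,87,88))
print("ribs lane mid",f(252,100,90),f(307,105,90))
z=80+175-57.4
P=[f(208,206,z),f(354,206,z),f(347,352,z),f(217,355,z)];print("pot",P,np.mean(P,0))
E
```

```text
front edge [599.1 -93.1] [607.3  32.7] knob [591.8 -75.2] tip [576.1 -26.7] [572.2 -67.6] [582.5  11.5]
ribs lane mid [586.4 -43.5] [590.8 -13. ]
pot [array([616.1, -51.4]), array([618.6,  -7.1]), array([670.8,  -9.5]), array([669.5, -54.2])] [643.75 -30.55]
```

Request:
{"op": "step_arm", "data": {"commands": [[[0,-0.03,-0.9],0],[[0,0,-0.9],0],[[0,0,-0.9],0],[[0,0,0],0],[[0,0,0],0]]}}

```text
time_s: 5.4
eef_pos: [657.1, -33.8, 69.3]
ee_rot: [0.707, 0.02, 0.707, -0.02]
force: [-0.6, 0.4, -1.0]
grip_width: 0.53
```

Request:
{"op": "step_arm", "data": {"commands": [[[-0.15,0,-0.1],0],[[0,0,-0.05],0],[[0,0,0],0]]}}

```text
time_s: 5.7
eef_pos: [651.0, -34.5, 63.2]
ee_rot: [0.707, 0.02, 0.706, -0.02]
force: [-0.6, 0.1, -2.8]
grip_width: 0.531
```

Request:
{"op": "step_arm", "data": {"commands": [[[-0.06,0,-0.06],0],[[0,0,-0.05],0],[[0,0,0],0]]}}

```text
time_s: 6.0
eef_pos: [648.3, -34.4, 57.6]
ee_rot: [0.707, 0.02, 0.707, -0.02]
force: [0.4, -1.2, -3.6]
grip_width: 0.536
```

Request:
{"op": "step_arm", "data": {"commands": [[[-0.04,0,0],0],[[0,0,0],0]]}}

```text
time_s: 6.2
eef_pos: [646.7, -34.5, 57.9]
ee_rot: [0.707, 0.02, 0.707, -0.02]
force: [-0.3, 0.1, -3.7]
grip_width: 0.528
```

```bash
python3 - <<'E'
from rig import capture,ctrl
from h import *
for n in("wrist","scene"):
    c=capture(n); cv2.imwrite(f"pics/{n}3.png",cv2.convertScaleAbs(c["image"],alpha=1.5)); 
s=ctrl.sense();print(s["force"],s["eef_pos"])
im=cv2.imread("pics/scene3.png")[130:270,180:380];cv2.imwrite("pics/s3z.png",cv2.resize(im,None,fx=4,fy=4,interpolation=2))
E
```

```text
[-0.07888404  0.32674359 -3.05513798] [646.84693484 -34.43312334  57.94962821]
```

View pics/wrist3.png

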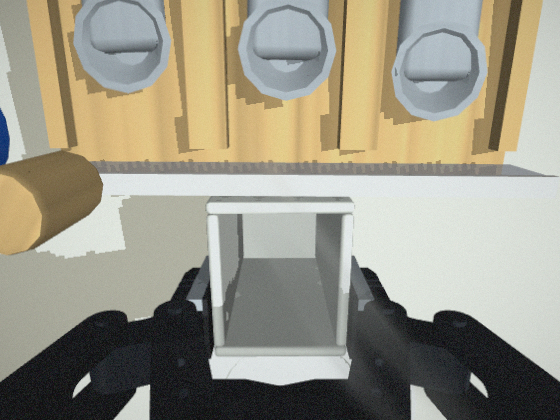

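View pics/s3z.png

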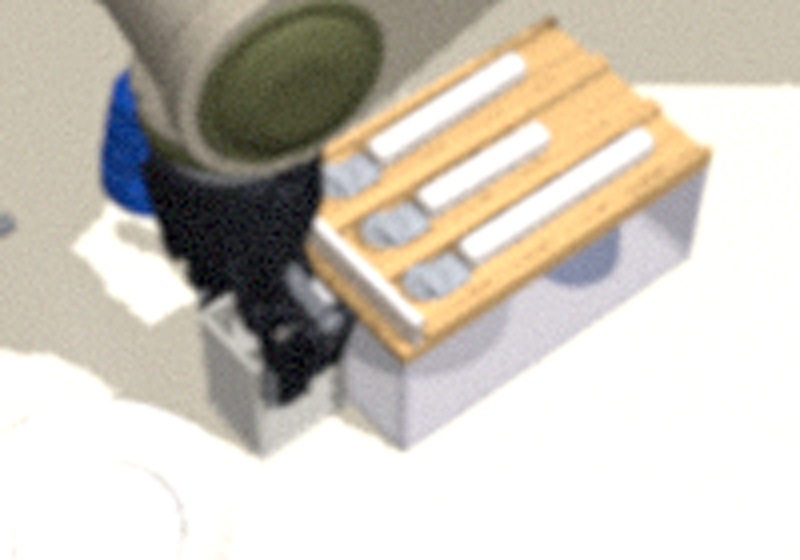

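```bash
python3 - <<'E'
from rig import capture,ctrl
from h import *
c=capture("wrist")
f=lambda u,v,z:px2w(c,u,v,z)[:2].round(1)
print("bowl",f(287,50,90),"tip",f(287,95,89),"rib ends",f(227,150,90),f(340,150,90), "rib outers",f(184,150,90),f(378,150,90),"panel top",f(110,190,106),f(500,190,106))
z=80
P=[f(208,206,z),f(354,206,z),f(347,352,z),f(217,355,z)];print("pot",P,np.mean(P,0))
E
```

```text
bowl [565.1 -27.5] tip [575.7 -28. ] rib ends [588.8 -44.6] [590.5 -14.8] rib outers [588.1 -56. ] [591.1  -4.7] panel top [594.3 -69.9] [599.3  19.5]
pot [array([606.8, -53.5]), array([609.3,  -9.2]), array([661.7, -11.6]), array([660.4, -56.5])] [634.55 -32.7 ]
```

Request:
{"op": "step_arm", "data": {"commands": [[[-0.04,0,0],0],[[0,0,0],0]]}}

```text
time_s: 6.55
eef_pos: [645.1, -34.4, 57.9]
ee_rot: [0.707, 0.02, 0.707, -0.02]
force: [0.7, 0.0, -2.8]
grip_width: 0.533
```

Request:
{"op": "step_arm", "data": {"commands": [[[-0.03,0,0],0],[[0,0,0],0]]}}

```text
time_s: 6.75
eef_pos: [643.9, -34.4, 57.9]
ee_rot: [0.707, 0.02, 0.707, -0.02]
force: [-0.5, 0.3, -2.6]
grip_width: 0.532
```

Request:
{"op": "step_arm", "data": {"commands": [[[-0.03,0,0],0],[[0,0,0],0]]}}

```text
time_s: 6.95
eef_pos: [643.5, -34.5, 58.1]
ee_rot: [0.708, 0.02, 0.706, -0.02]
force: [4.9, 0.2, -4.6]
grip_width: 0.531
```

Request:
{"op": "step_arm", "data": {"commands": [[[-0.03,0,0],0],[[0,0,0],0]]}}

```text
time_s: 7.15
eef_pos: [643.5, -34.6, 58.3]
ee_rot: [0.709, 0.02, 0.705, -0.02]
force: [12.1, -0.2, -8.1]
grip_width: 0.531
```

Request:
{"op": "step_arm", "data": {"commands": [[[0.06,0,-0.02],0],[[0,0,0],0],[[0,0,0],0]]}}

```text
time_s: 7.45
eef_pos: [644.2, -34.5, 57.4]
ee_rot: [0.707, 0.02, 0.707, -0.02]
force: [0.6, -0.2, 0.7]
grip_width: 0.532
```

Request:
{"op": "step_arm", "data": {"commands": [[[0,0,0],0],[[0,0,0],0],[[0,0,0],0],[[0,0,0],0],[[0,0,0],0]], "gripper": -1}}

```text
time_s: 7.95
eef_pos: [644.0, -34.4, 57.1]
ee_rot: [0.707, 0.02, 0.707, -0.02]
force: [1.9, -0.1, -0.4]
grip_width: 0.997
```

Request:
{"op": "step_arm", "data": {"commands": [[[0,0,0.4],0],[[0,0,0.8],0],[[0,0,0.9],0],[[0,0,0.9],0],[[0,0,0],0]]}}

```text
time_s: 8.45
eef_pos: [646.0, -34.8, 184.1]
ee_rot: [0.711, 0.019, 0.703, -0.021]
force: [0.2, -0.0, 0.6]
grip_width: 0.998
```

```bash
python3 - <<'E'
from rig import capture,ctrl
from h import *
for n in("wrist",):
    c=capture(n); cv2.imwrite(f"pics/{n}4.png",cv2.convertScaleAbs(c["image"],alpha=1.5)); 
s=ctrl.sense();print(s["force"],s["eef_pos"])
E
```

```text
[ 0.20736325 -0.33929103 -0.9628862 ] [644.99744206 -34.58934682 180.82411288]
```

View pics/wrist4.png

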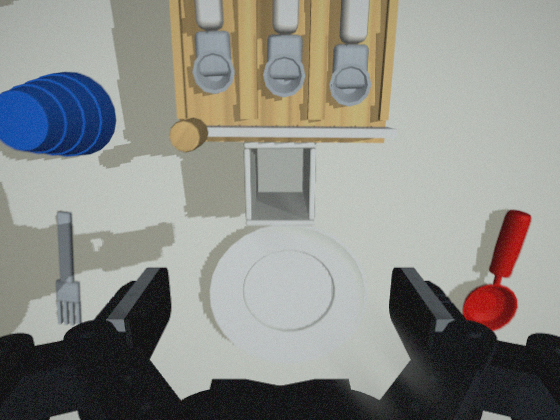

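Request:
{"op": "step_arm", "data": {"commands": [[[-0.45,-0.8,0],0],[[-0.45,-0.8,0],0],[[-0.42,-0.8,0],0],[[0,0,0],0],[[0,0,0],0]], "gripper": 1}}

```text
time_s: 9.0
eef_pos: [590.8, -130.7, 176.7]
ee_rot: [0.706, 0.021, 0.707, -0.02]
force: [-0.4, 1.0, 0.1]
grip_width: 0.145
```

Request:
{"op": "step_arm", "data": {"commands": [[[0,0,0],0],[[0,0,0],0],[[0,0,-0.6],0],[[0,0,-0.7],0],[[0,0,0],0]]}}

```text
time_s: 9.5
eef_pos: [589.8, -129.0, 121.6]
ee_rot: [0.705, 0.021, 0.709, -0.019]
force: [-0.6, 0.0, -0.1]
grip_width: 0.0
```

```bash
python3 - <<'E'
from rig import capture,ctrl
from h import *
for n in("wrist","scene"):
    c=capture(n); cv2.imwrite(f"pics/{n}5.png",cv2.convertScaleAbs(c["image"],alpha=1.5)); 
s=ctrl.sense();print(s["force"],s["eef_pos"],s["grip_width"])
c=capture("top");cv2.imwrite("pics/top5.png",cv2.resize(c["image"][150:350,190:420],None,fx=3,fy=3,interpolation=2))
E
```

```text
[-0.03315808 -0.0233161   0.29207067] [ 591.56586597 -130.0130454   125.59634517] -0.0025646048716927165
```

View pics/wrist5.png

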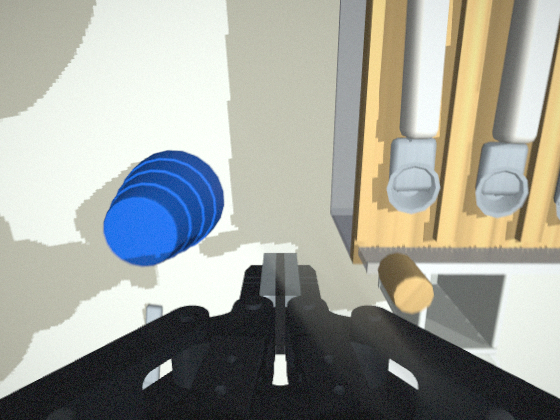

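View pics/scene5.png

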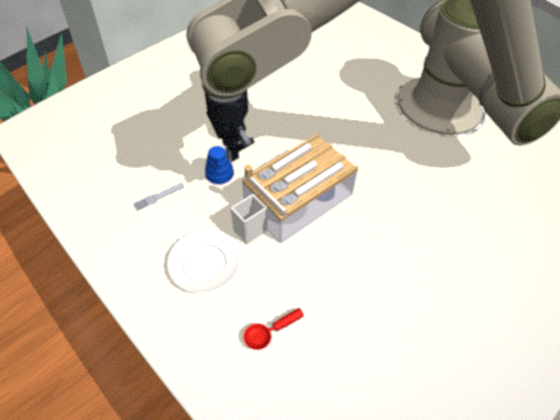

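Request:
{"op": "step_arm", "data": {"commands": [[[0,0.3,-0.08],0],[[0,0.3,0],0],[[0.01,0.25,0],0],[[0.01,0.2,0],0],[[0,0,0],0]]}}

```text
time_s: 10.15
eef_pos: [592.2, -87.1, 122.2]
ee_rot: [0.707, 0.02, 0.707, -0.02]
force: [-0.9, 0.0, -0.3]
grip_width: -0.004
```

```bash
python3 - <<'E'
from rig import capture,ctrl
from h import *
for n in("wrist",):
    c=capture(n); cv2.imwrite(f"pics/{n}6.png",cv2.convertScaleAbs(c["image"],alpha=1.5)); 
E
```

```text
(no output)
```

View pics/wrist6.png

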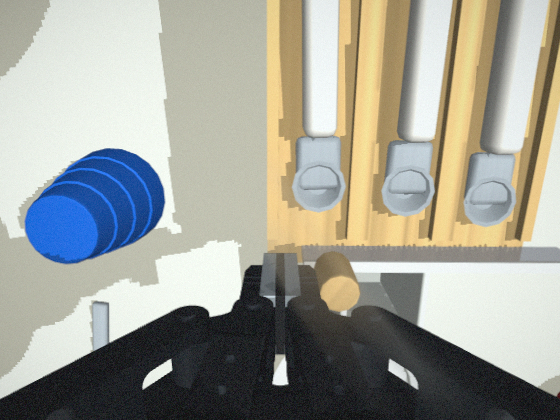

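Request:
{"op": "step_arm", "data": {"commands": [[[0.03,0.45,0],0],[[0.03,0.5,0],0],[[0.03,0.5,0],0],[[0.03,0.5,0],0],[[0.03,0.4,0],0]]}}

```text
time_s: 10.7
eef_pos: [598.1, 7.0, 122.0]
ee_rot: [0.707, 0.02, 0.707, -0.02]
force: [-0.7, -1.9, 0.9]
grip_width: 0.002
```

Request:
{"op": "step_arm", "data": {"commands": [[[0,0,0],0],[[0,0,0],0]]}}

```text
time_s: 10.9
eef_pos: [597.9, 5.7, 121.8]
ee_rot: [0.707, 0.02, 0.707, -0.02]
force: [-0.2, 0.6, -0.3]
grip_width: 0.004
```

```bash
python3 - <<'E'
from rig import capture,ctrl
from h import *
for n in("wrist","scene"):
    c=capture(n); cv2.imwrite(f"pics/{n}7.png",cv2.convertScaleAbs(c["image"],alpha=1.5)); 
im=cv2.imread("pics/scene7.png")[130:270,180:380];cv2.imwrite("pics/s7z.png",cv2.resize(im,None,fx=4,fy=4,interpolation=2))
E
```

```text
(no output)
```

View pics/wrist7.png

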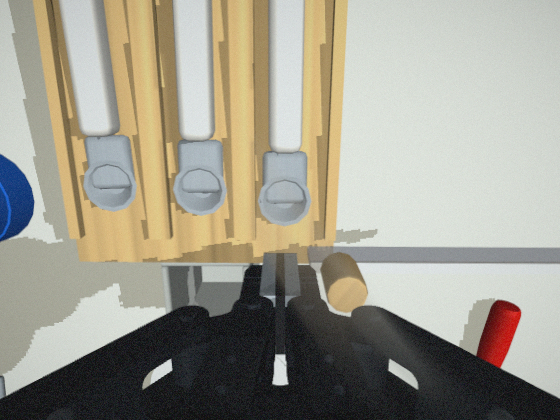

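View pics/s7z.png

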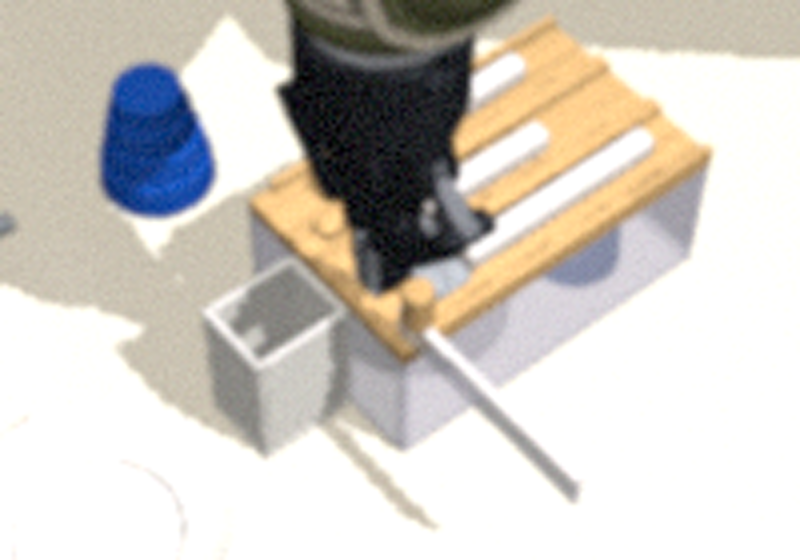

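Request:
{"op": "step_arm", "data": {"commands": [[[0.02,0.2,0],0],[[0.01,0.15,0],0],[[0,0,0],0],[[0,-0.15,0],0],[[0,-0.1,0.5],0]]}}

```text
time_s: 11.5
eef_pos: [598.1, 9.2, 139.8]
ee_rot: [0.705, 0.02, 0.709, -0.02]
force: [0.5, -0.4, 0.9]
grip_width: 0.003
```

Request:
{"op": "step_arm", "data": {"commands": [[[-0.8,-0.1,0.6],0],[[-0.9,-0.1,0],0],[[-0.9,-0.2,0],0],[[-0.9,-0.2,0],0],[[-0.6,0,0],0]]}}

```text
time_s: 12.0
eef_pos: [433.3, -15.1, 165.9]
ee_rot: [0.707, 0.02, 0.707, -0.021]
force: [0.2, -0.7, 0.6]
grip_width: -0.004
```

Request:
{"op": "step_arm", "data": {"commands": [[[0,0,0],0],[[0,0,0],0]]}}

```text
time_s: 12.2
eef_pos: [435.7, -14.9, 166.4]
ee_rot: [0.707, 0.02, 0.706, -0.02]
force: [-0.2, -0.2, 0.4]
grip_width: 0.001
```

```bash
python3 - <<'E'
from rig import capture,ctrl
from h import *
for n in("wrist","scene"):
    c=capture(n); cv2.imwrite(f"pics/{n}8.png",cv2.convertScaleAbs(c["image"],alpha=1.5)); 
im=cv2.imread("pics/scene8.png")[120:270,180:380];cv2.imwrite("pics/s8z.png",cv2.resize(im,None,fx=4,fy=4,interpolation=2))
E
```

```text
(no output)
```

View pics/wrist8.png

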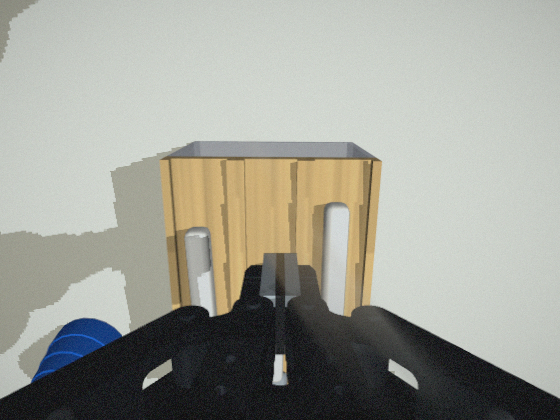

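View pics/s8z.png

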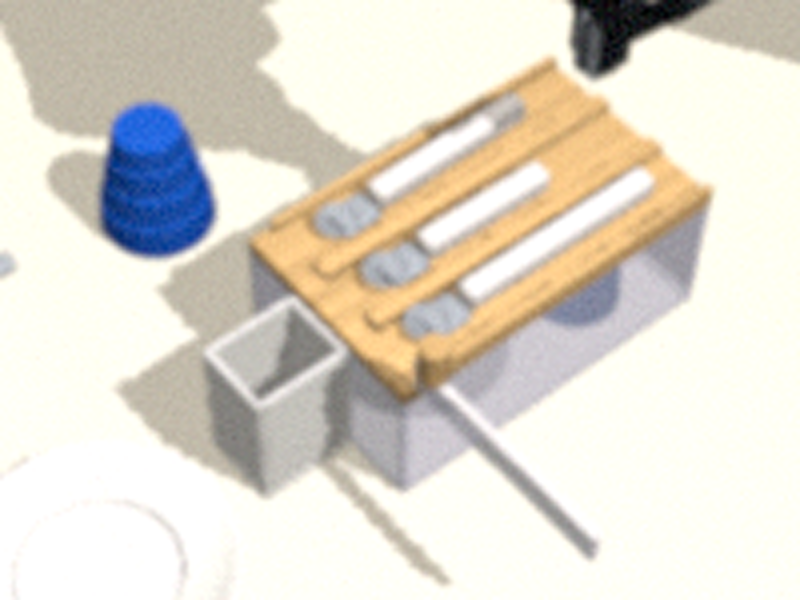

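Request:
{"op": "step_arm", "data": {"commands": [[[-0.2,-0.11,-0.7],0],[[0,0,-0.7],0],[[0,0,0],0],[[0,0,0],0]]}}

```text
time_s: 12.7
eef_pos: [427.9, -18.9, 110.3]
ee_rot: [0.707, 0.02, 0.707, -0.02]
force: [0.8, -0.8, -0.2]
grip_width: 0.001
```

Request:
{"op": "step_arm", "data": {"commands": [[[0,0,-0.19],0],[[0,0,0],0],[[0.2,-0.013,0],0],[[0.2,-0.013,0],0],[[0.15,-0.01,0],0]]}}

```text
time_s: 13.2
eef_pos: [450.4, -20.4, 102.6]
ee_rot: [0.707, 0.02, 0.706, -0.02]
force: [0.4, 0.3, 0.1]
grip_width: 0.001
```

Request:
{"op": "step_arm", "data": {"commands": [[[0.15,-0.01,0],0],[[0.15,-0.01,0],0],[[0.15,-0.01,0],0],[[0,0,0],0]]}}

```text
time_s: 13.6
eef_pos: [467.9, -21.6, 102.3]
ee_rot: [0.707, 0.02, 0.707, -0.02]
force: [0.1, -0.5, 0.2]
grip_width: -0.001
```

```bash
python3 - <<'E'
from rig import capture,ctrl
from h import *
for n in("scene",):
    c=capture(n); cv2.imwrite(f"pics/{n}9.png",cv2.convertScaleAbs(c["image"],alpha=1.5)); 
im=cv2.imread("pics/scene9.png")[120:270,180:380];cv2.imwrite("pics/s9z.png",cv2.resize(im,None,fx=4,fy=4,interpolation=2))
E
```

View pics/s9z.png

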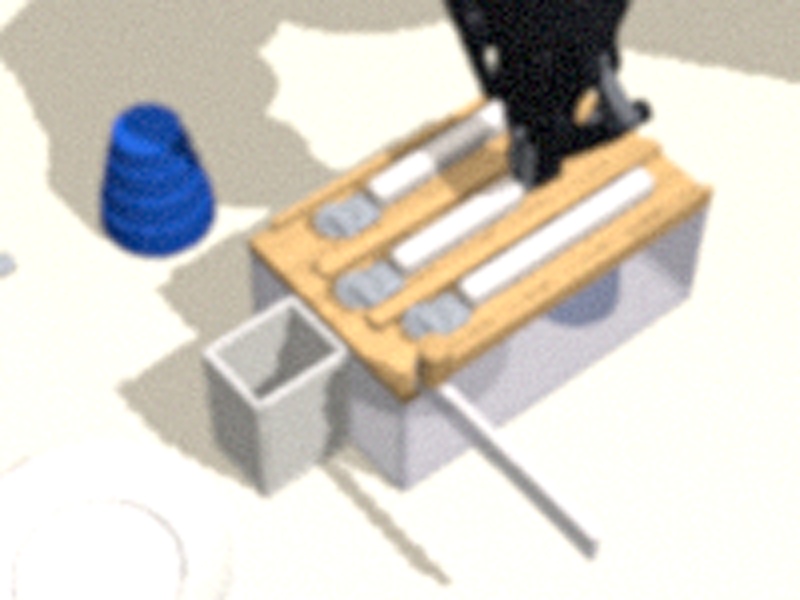

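Request:
{"op": "step_arm", "data": {"commands": [[[0.15,-0.01,0],0],[[0.15,-0.01,0],0],[[0.15,-0.01,0],0],[[0.15,-0.01,0],0],[[0,0,0],0]]}}

```text
time_s: 14.15
eef_pos: [492.0, -23.2, 102.2]
ee_rot: [0.707, 0.02, 0.707, -0.02]
force: [0.2, 0.4, -0.4]
grip_width: -0.001
```

```bash
python3 - <<'E'
from rig import capture,ctrl
from h import *
for n in("scene",):
    c=capture(n); cv2.imwrite(f"pics/{n}10.png",cv2.convertScaleAbs(c["image"],alpha=1.5)); 
im=cv2.imread("pics/scene10.png")[120:270,180:380];cv2.imwrite("pics/s10z.png",cv2.resize(im,None,fx=4,fy=4,interpolation=2))
E
```

```text
(no output)
```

View pics/s10z.png

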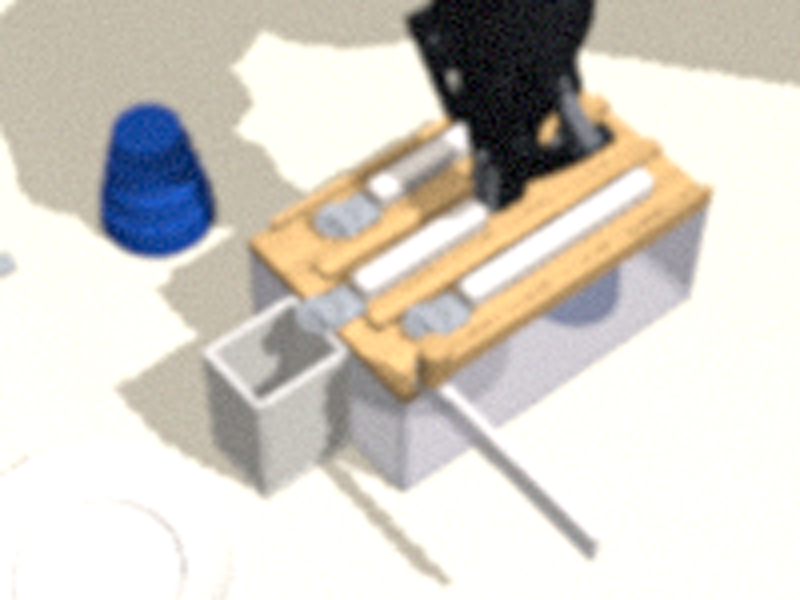

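Request:
{"op": "step_arm", "data": {"commands": [[[0.1,-0.006,0],0],[[0.1,-0.006,0],0],[[0.08,-0.005,0],0],[[0,0,0],0]]}}

```text
time_s: 14.6
eef_pos: [502.8, -23.8, 102.3]
ee_rot: [0.707, 0.02, 0.707, -0.02]
force: [-0.7, -0.0, -0.5]
grip_width: -0.003
```

Request:
{"op": "step_arm", "data": {"commands": [[[0.06,-0.004,0],0],[[0.06,-0.004,0],0],[[0,0,0],0],[[0,0,0],0]]}}

```text
time_s: 15.0
eef_pos: [507.3, -24.1, 102.3]
ee_rot: [0.707, 0.02, 0.707, -0.02]
force: [-0.6, 0.1, 0.0]
grip_width: 0.0
```

```bash
cat > look.py <<'E'
import sys
from rig import capture,ctrl
from h import *
k=sys.argv[1]
c=capture("scene"); im=cv2.convertScaleAbs(c["image"],alpha=1.5)[120:270,180:380];cv2.imwrite(f"pics/s{k}z.png",cv2.resize(im,None,fx=4,fy=4,interpolation=2))
E
python3 look.py 11
```

```text
(no output)
```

View pics/s11z.png

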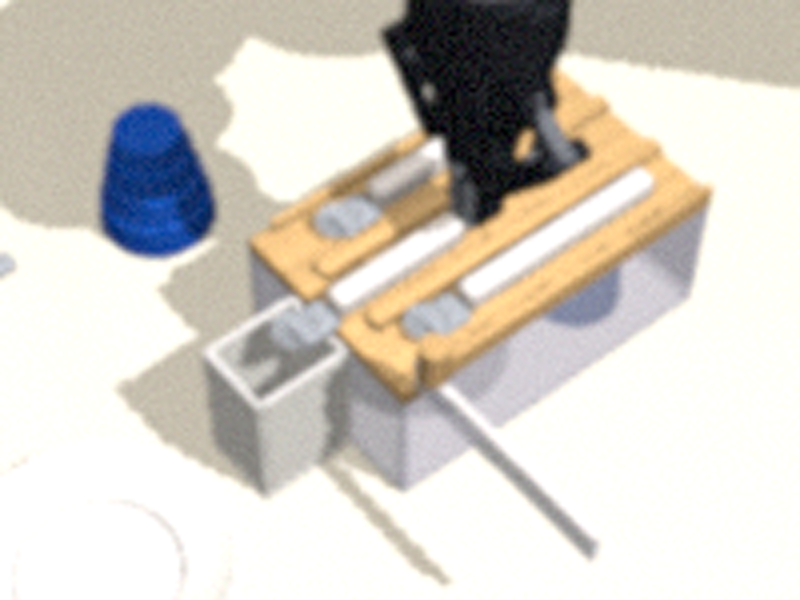

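Nearly at balance; creep on in 2 mm steps.

Request:
{"op": "step_arm", "data": {"commands": [[[0.05,-0.003,0],0],[[0.05,-0.003,0],0],[[0,0,0],0],[[0,0,0],0],[[0,0,0],0]]}}

```text
time_s: 15.55
eef_pos: [511.2, -24.3, 102.3]
ee_rot: [0.707, 0.02, 0.707, -0.02]
force: [-0.3, 0.5, 0.5]
grip_width: 0.001
```

```bash
python3 look.py 12
```

```text
(no output)
```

View pics/s12z.png

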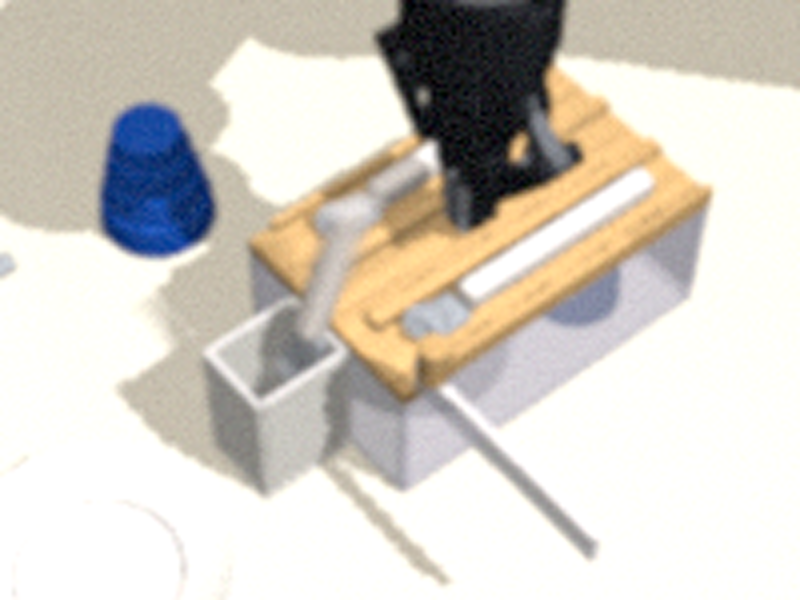

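Request:
{"op": "step_arm", "data": {"commands": [[[0,0,0],0],[[0,0,0],0],[[0,0,0],0],[[0,0,0],0]]}}

```text
time_s: 16.0
eef_pos: [511.2, -24.3, 102.3]
ee_rot: [0.707, 0.02, 0.707, -0.02]
force: [-0.2, -0.4, 0.3]
grip_width: 0.001
```

```bash
python3 look.py 13
```

```text
(no output)
```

View pics/s13z.png

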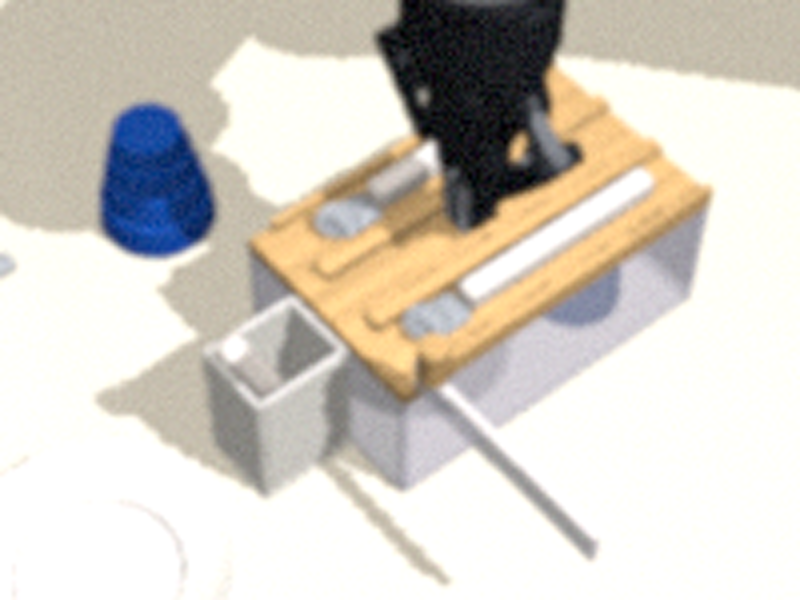

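Request:
{"op": "step_arm", "data": {"commands": [[[0,0,0.8],0],[[0,0,0.9],0],[[0,0,0.9],0],[[0.5,0,0],0],[[0.5,0,0],0]]}}

```text
time_s: 16.55
eef_pos: [552.0, -24.4, 207.7]
ee_rot: [0.708, 0.02, 0.706, -0.02]
force: [-0.0, 0.2, -0.5]
grip_width: -0.003
```

Request:
{"op": "step_arm", "data": {"commands": [[[0.6,-0.1,0],0],[[0.6,-0.1,0],0],[[0,0,0],0],[[0,0,0],0]]}}

```text
time_s: 16.95
eef_pos: [599.0, -32.2, 205.8]
ee_rot: [0.706, 0.02, 0.707, -0.02]
force: [0.7, 1.3, -0.6]
grip_width: -0.002
```

```bash
python3 look.py 14; python3 - <<'E'
from rig import capture,ctrl
from h import *
c=capture("wrist"); cv2.imwrite("pics/w14.png",cv2.convertScaleAbs(c["image"],alpha=1.5))
E
```

```text
(no output)
```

View pics/s14z.png

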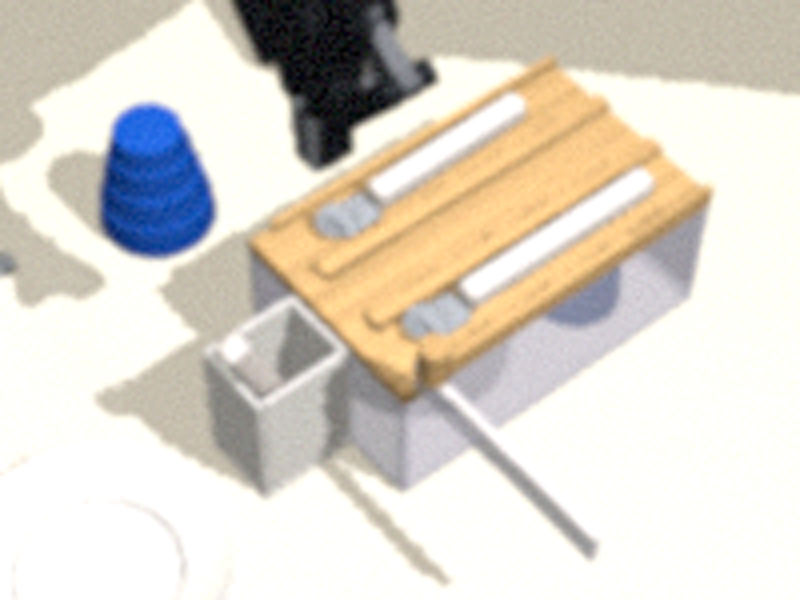

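View pics/w14.png

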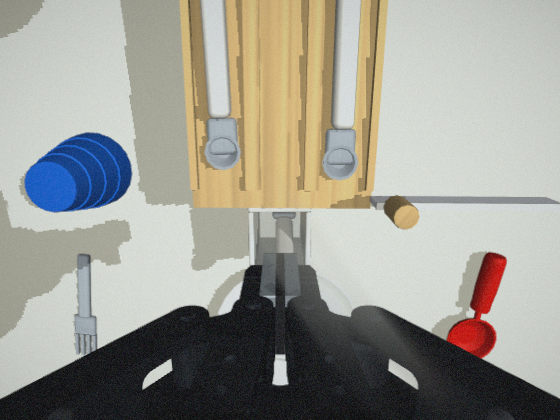

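Request:
{"op": "step_arm", "data": {"commands": [[[0.8,0,0],0],[[0.7,0,0],0],[[0,0,0],0],[[0,0,0],0]]}}

```text
time_s: 17.45
eef_pos: [658.7, -32.2, 206.1]
ee_rot: [0.707, 0.02, 0.707, -0.02]
force: [-0.2, 0.8, 0.4]
grip_width: -0.0
```

```bash
python3 - <<'E'
from rig import capture,ctrl
from h import *
c=capture("wrist"); cv2.imwrite("pics/w15.png",cv2.resize(cv2.convertScaleAbs(c["image"][100:320,180:380],alpha=1.5),None,fx=2.7,fy=2.7,interpolation=2))
cv2.imwrite("pics/raw15.png",c["image"]); np.save("c15.npy",{k:v for k,v in c.items() if k!="image"},allow_pickle=True)
E
```

```text
(no output)
```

View pics/w15.png

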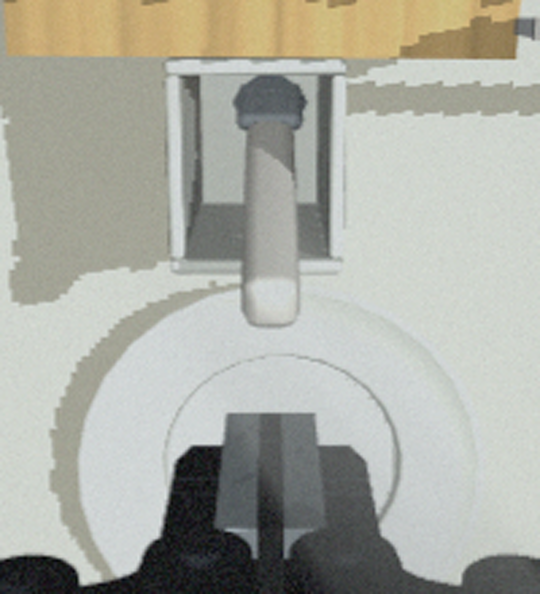

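```bash
python3 - <<'E'
from h import *
c=np.load("c15.npy",allow_pickle=True).item()
g=lambda x,y,z:px2w(c,180+x/2.7,100+y/2.7,z)[:2].round(1)
print("rim",g(167,62,80),g(346,62,80),g(343,270,80),g(175,272,80))
print("bowl tip",g(270,75,8),"end far edge",g(270,324,105),"end near edge",g(270,280,110),"long/mid tips")
E
```

```text
rim [603.8 -54.4] [606.3  -9.8] [660.1 -12.5] [658.2 -56.9]
bowl tip [614.2 -29.3] end far edge [665.7 -32.1] end near edge [653.2 -31.4] long/mid tips
```

Request:
{"op": "step_arm", "data": {"commands": [[[0,0,0.9],0],[[-0.8,0.5,0.3],0],[[-0.8,0.8,0],0],[[-0.8,0.8,0],0],[[-0.8,0.8,0],0]]}}

```text
time_s: 18.0
eef_pos: [528.7, 84.6, 254.7]
ee_rot: [0.707, 0.02, 0.707, -0.02]
force: [-0.2, 0.9, 0.6]
grip_width: 0.002
```

Request:
{"op": "step_arm", "data": {"commands": [[[-0.8,0.8,0],0],[[-0.8,0.8,0],0],[[-0.6,0.6,0],0],[[0,0,0],0],[[0,0,0],0]]}}

```text
time_s: 18.5
eef_pos: [442.4, 171.8, 254.9]
ee_rot: [0.707, 0.02, 0.706, -0.02]
force: [0.2, -0.4, -0.2]
grip_width: -0.004
```

```bash
python3 - <<'E'
from rig import capture,ctrl,ticket
from h import *
s0=cv2.imread("pics/scene0.png")
c=capture("scene"); cv2.imwrite("pics/final.png",np.vstack([c["image"][100:380,100:400],s0[100:380,100:400]]))
print(ctrl.sense()["time_s"])
E
```

```text
18.55
```

View pics/final.png

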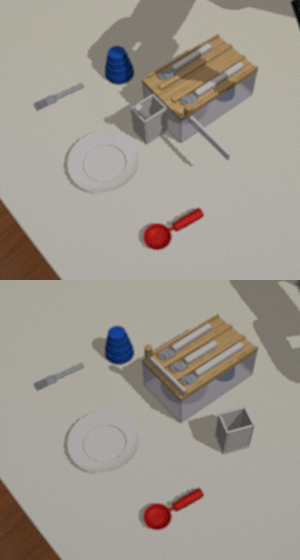

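The final picture (top half) and the starting picture (bottom half) show the plate, cups, fork, red spoon and the other two spoons at the same pixels. The pot stands against the box front with the short spoon in it.

```bash
python3 -c "
from rig import ticket
print(ticket.finish_job())"
```

```text
the job is handed in; nothing more can be done
None
```

The toddler's spoon is standing bowl-down in the pot, and I handed the job in at about 18.6 s. The hand-in reports no verdict, so the result rests on my own checks.

**What I did:**
1. I gripped the pot, turned it about 21° to line up with the tray, and stood it close against the box front below the middle lane, where the shortest spoon lay. I touched it to the box with about 12 N, then backed off.
2. I pushed the knob to slide the panel to roughly 120 mm, which left the middle lane free.
3. I pushed the spoon from its handle end with closed fingertips until it tipped over the edge. It was never lifted.

**Last checks:**
- **Spoon:** its tip is about 20 mm behind the pot's centre, so inside it. It leans about 25° over the far rim. I took the tip to be on the pot floor; its height was not measured.
- **Pot:** its rim measured close to the right size with the pot upright and square to the tray.
- **Other objects:** by eye, the other two spoons, plate, cups, red spoon and fork are where they started.
- **Arm:** it is clear of everything.

**Disagreements:** the views differed by up to about 8 mm in y, for the pot at the start and some spoon points. I used the close wrist-camera readings and the contact instead. No check failed.

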